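Set the drying cabinet's vent door wide on its stay

ROBOT

A 7-joint arm with a two-finger parallel gripper is mounted at the origin on the work surface. World frame = base frame: x ahead of the robot, y to its left, z up, the work surface at z = 0. Lengths are in mm, angles in rad, forces in N, time in s.
With the tool pointing down it reaches from about 400 to 875 mm from the base axis. Payload 4.4 kg.
Tool frame: the origin (TCP) lies midway between the tips of the shut fingers; the grasp point (between the pads) lies ctrl.grip_depth behind it (ctrl.grip_depth is the distance from the TCP to the grasp point, in mm); z points along the fingers, y is the line along which they close (so a half turn about z gives the same grasp; the last joint's range is limited). The gripper opens to 85 mm and grips with 20 to 120 N. Pads are 22 mm wide; open, the fingers measure 114 mm over their backs; the gripper's body (76 mm by 85 mm) begins 54 mm behind the grasp point. The pads swing forward as they close: fully open they stand 13 mm farther back than shut.
Start: joints at [-1.406, 0.628, 0.038, 1.517, -0.027, 0.996, -0.02], TCP at [148.665, 632.785, 201.413] pointing down, gripper open.
Joint ranges: [-3.06, 3.06], [-0.37, 2.12], [-1.25, 1.32], [0.18, 2.47], [-1.1, 4.24], [0.23, 1.98], [-2.94, 2.94]. Speed limits (rad/s): [2.57, 2.57, 3.14, 3.14, 3.14, 3.14, 3.14].

INTERFACE

Orientations are given as [roll, pitch, yaw] about the fixed x, y, z axes, in that order (R = Rz(yaw) Ry(pitch) Rx(roll)).
In Python, from cell import ctrl gives the robot as it stands.
- The arm moves only by the tool carry_out, never from a script. Its argument "deltas" is one flat list of numbers, 7 for each row, row after row: the turn, a rotation vector about the tool's x, y, z in degrees, then the shift along the tool's x, y, z in m, then the closure, from -1 (fully open) to 1 (shut). In form: [wx, wy, wz, dx, dy, dz, claw, wx, wy, wz, dx, dy, dz, claw, ...]. A call has 1 to 12 rows; each row shifts and turns the commanded pose from where the row before left it, along the tool's axes as they then stand; what a row does not reach is not made up. A row lasts 1/8 s, in which the tool goes at most 62.5 mm and 10.7 degrees, less where a joint would pass 70% of its speed; a pose out of reach is approached as far as the arm can. A call with a gripper value outside its range is refused whole. The fingers move at their own pace and stop on an object; the grip force is fixed at half the most. Time passes only in rows, so rows that do not move let the fingers close. It gives the time, the measured TCP pose, the force, the opening and the grip force at its end, in the units of the state.
- ctrl.read_state(): the state, without advancing time (a new reading comes with each control period).
- ctrl.get_image(name): name is "scene" or "top" or "wrist"; returns the picture (480x640x3 uint8, red, green, blue); there is no depth.
- ctrl.calibration(name): a dict with "mtx" (3x3 intrinsics, pixels), "R" (3x3) and "t" (3): a world point X has camera coordinates R X + t. Camera axes: x right, y down, z forward; pixel columns grow to the right and rows downward; lengths in mm; the calibration is good to about 2 mm. The wrist camera is an equidistant fisheye: a pixel r from the principal point sees the ray r / f radians off the axis. A picture is of the moment at which its call begins: read the wrist's pose just before it. calibration takes no time and is no camera call; for the wrist camera it gives the pose at the moment of the call.
- ctrl.finish_job(): hands the job in; it is judged then, once.
The state is a dict: "clock": time; "qpos": joint angles; "qd": joint speeds; "tau": joint torques, N m; "eef_pos": TCP position; "tool_rot": TCP orientation; "force": force on the tool from outside, world axes, zero at the start; "torque": the same for the moment, N m; "width": finger opening in mm; "gripper_force": force on a finger pad.
Only numpy, scipy, OpenCV 4.12 (cv2) and the standard library are available. Lean on these libraries where they do the work, as an engineer would, in place of code of your own. Each camera call takes 0.05 s, during which the arm holds its last target. There are 200 camera calls.

TASK

The blue vent door of the plaster drying cabinet stands ajar on its brass stay; set it to its widest. Lift the stay off its pin by the black knob, keep hold of it so that the closer does not pull the door shut, and drop the last hole (the one next to the knob) over the pin, feeling for the hole gently rather than pressing hard, until the stay lies fully down; then let go, leaving the cast, the jar and the tin as they stand.

Things in the scene. Friction and masses are not known exactly. Their poses are not given: they have to be found in the camera images.
- cabinet: White drying cabinet, 400 (own x) x 320 (own y) x 200 mm high, fixed to the table. Origin: centre of its underside; z up. The door closes its -y face; the flat top is at 200 mm. The door's vertical hinge line is at own x = -150, y = -170 mm.
- vent_door (a joint): Opening angle, rad, of the blue door (300 mm wide, 18 mm thick, top at 192 mm) about its hinge line: 0 shut (door along the cabinet's +x from the hinge), growing as it swings out to the cabinet's -y; 0.25 at the start. A closer always pulls it shut, with 1 to 3 N m, different each time (5 to 15 N at the stay's pivot), so the stay binds on its pin and will not fall home by itself.
- stay: Brass stay, flat bar 22 mm wide, 6 mm thick, 262 mm long, about 0.26 kg. Origin: on its underside at its pivot on the door's top, 200 mm from the door's hinge line along the door, 214 mm over the table; own x along the bar to the knob, z up. It swings freely sideways about the pivot and tips freely about its own y there: knob end up, or at most 0.03 rad below level. Level when down on the pin.
- stay_knob (a point): Point inside the upright black round knob on the stay's end: on the knob's axis (250 mm from the pivot), 22 mm above the bar's underside. The knob is 20 mm in diameter and stands on the bar's top, from 6 to 38 mm above the underside.
- stay_last_hole (a point): Centre, at the bar's underside, of the last hole, the one next to the knob. The bar has five round through holes of 9.5 mm diameter on its centre line, at 70, 102, 134, 166 and 198 (this one) mm from the pivot; at the start the hole at 102 or the one at 134 mm is over the pin.
- pin: Upright steel stay pin on the cabinet's top, screwed in at one of two places (a flat dark plug, 4 mm high, fills the other). Origin: on its axis at the cabinet's top (200 mm over the table); own z up. A shoulder of 22 mm diameter, up to 14 mm above the origin, carries the stay; above it an 8 mm diameter shank rises to 28 mm above the origin, its top edge bevelled by 0.8 mm.
- cast: White plaster cast, a small vase 68 mm wide and 90 mm high, loose on the table in front of the door, clear of the door's path to its widest setting. Origin: centre of its underside.
- jar: White jar with a green cap, 56 mm wide, 70 mm high, loose on the cabinet's top towards its back. Origin: centre of its underside.
- tin: Tin with a yellow label, 56 mm wide, 60 mm high, loose on the cabinet's top towards its back. Origin: centre of its underside.

How it is judged:
By the outcome, as a careful person would: the job done as asked, in the order asked, and still so for the second after the job is handed in, with the robot touching nothing.
It also fails if it takes over 64 s, if anything falls off the work surface, if the arm or the gripper's body presses on something with over 40 N, if the wrist force passes 120 N, or if a joint passes its speed limit or range.

## Working session

There is one attempt and no reset: what is moved stays moved. The work goes in short steps, Python scripts to look and compute and a tool call to move; the robot and the scene stay as the last step left them, time stands still between calls to the robot, and variables do not carry over. Pictures are saved under pics/ and viewed, at most 10 in all, crops included, and the job is handed in when it is done.

Besides the shell and the picture viewer there is one more tool, called after "Emit:" by a JSON object that holds its "name" and its "arguments", one argument or row to a line. carry_out: Moves the arm, as the interface text tells. Its arguments: {"type":"object","properties":{"deltas":{"type":"array"}},"required":["deltas"]}

```bash
mkdir -p pics
python3 - <<'E'
from cell import ctrl
import cv2,numpy as np
s=ctrl.read_state();print({k:np.round(v,3) for k,v in s.items()},ctrl.grip_depth)
for n in("scene","top"):
    im=ctrl.get_image(n);cv2.imwrite(f"pics/{n}0.png",im[:,:,::-1]);c=ctrl.calibration(n)
    print(n,np.round(c["mtx"],1).tolist(),np.round(c["R"],3).tolist(),np.round(c["t"],1))
E
```

```text
{'clock': np.float64(0.0), 'qpos': array([-1.406,  0.629,  0.038,  1.518, -0.027,  0.996, -0.02 ]), 'qd': array([-0.   , -0.001, -0.   ,  0.001, -0.   ,  0.001,  0.001]), 'tau': array([-0.0000e+00, -5.6340e+01,  1.2260e+00, -1.9345e+01,  1.1000e-02,
        1.0000e-02, -0.0000e+00]), 'eef_pos': array([148.461, 632.101, 200.496]), 'tool_rot': array([-3.14 ,  0.   ,  2.911]), 'force': array([-0.047,  0.846,  0.013]), 'torque': array([0.016, 0.002, 0.034]), 'gripper_force': np.float64(0.0), 'width': np.float64(85.378)} 18.700000000000003
scene [[530.4, 0.0, 313.2], [0.0, 530.4, 247.0], [0.0, 0.0, 1.0]] [[-0.431, -0.902, -0.006], [-0.793, 0.382, -0.474], [0.43, -0.2, -0.88]] [149.9 523.5 812.5]
top [[508.0, 0.0, 310.3], [0.0, 508.0, 246.7], [0.0, 0.0, 1.0]] [[0.001, -1.0, -0.028], [-0.998, 0.001, -0.07], [0.07, 0.028, -0.997]] [ -57.1  547.2 1089.1]
```

View pics/top0.png

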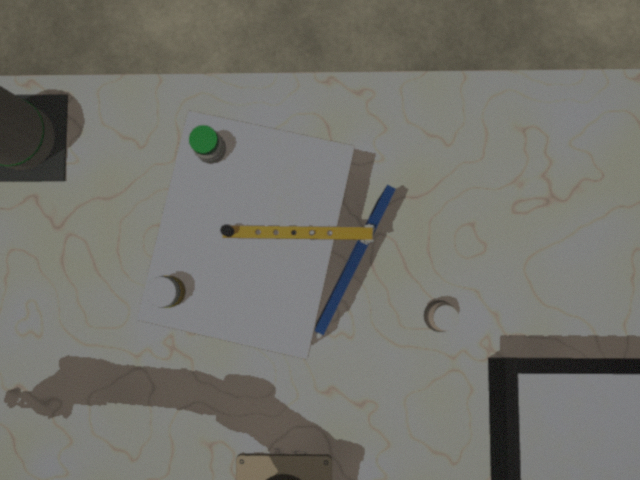

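View pics/scene0.png

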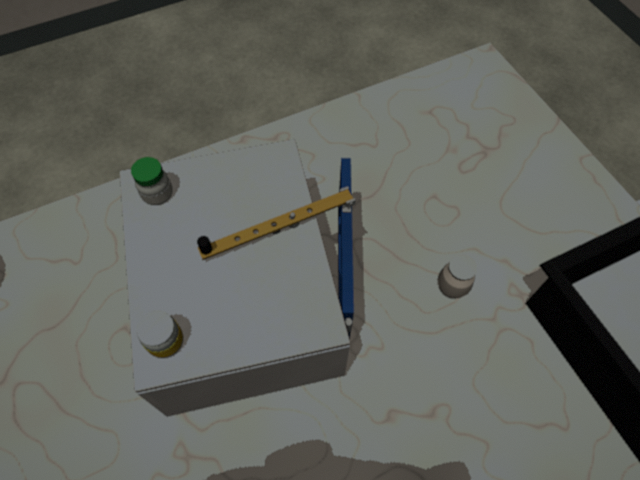

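The top view shows the stay running from its pivot near (368,233) to the knob at (227,230), with holes at columns 257, 275, 293, 312 and 330. The hinge is at (320,333), the jar at (204,140) and the tin at (170,292). In the scene view, the hole near (292,216) looks like it has the pin in it. I'll measure this more closely.

```bash
cat > h.py <<'E'
from cell import ctrl
import cv2,numpy as np
def ray(n,uv,c=None):
    c=c or ctrl.calibration(n);R,t=np.array(c["R"]),np.array(c["t"])
    d=np.linalg.inv(c["mtx"])@[uv[0],uv[1],1.]
    return -R.T@t,R.T@d
def onz(n,uv,z):
    o,d=ray(n,uv);return o+d*(z-o[2])/d[2]
def tri(a,ua,b,ub):
    o,d=ray(a,ua);p,e=ray(b,ub)
    s=np.linalg.lstsq(np.c_[d,-e],p-o,rcond=None)[0]
    x,y=o+d*s[0],p+e*s[1];return (x+y)/2,np.linalg.norm(x-y)
def proj(n,X):
    c=ctrl.calibration(n);q=np.array(c["mtx"])@(np.array(c["R"])@X+c["t"]);return q[:2]/q[2]
def blobs(m,amin=40):
    n,l,s,c=cv2.connectedComponentsWithStats(m.astype(np.uint8))
    return [(i,s[i,4],c[i].round(1),s[i,:4].tolist()) for i in range(1,n) if s[i,4]>=amin],l
E
python3 - <<'E'
from h import *
crops=[]
for n,(x,y,w,h) in {"top":(210,200,180,60),"scene":(190,180,180,90)}.items():
    im=cv2.imread(f"pics/{n}0.png");hsv=cv2.cvtColor(im,cv2.COLOR_BGR2HSV);H,S,V=cv2.split(hsv)
    for nm,m in {"bar":(H>14)&(H<30)&(S>150)&(V>60),"blue":(H>100)&(H<125)&(S>140)&(V>40),"green":(H>50)&(H<80)&(S>120)}.items():
        b,l=blobs(m);print(n,nm)
        for i,a,c,bb in b:
            pts=np.argwhere(l==i)[:,::-1].astype(np.float32);print("  ",a,c,bb,np.round(cv2.boxPoints(cv2.minAreaRect(pts)),1).tolist())
    k=np.zeros_like(V);k[y:y+h,x:x+w]=1
    print("dark",[b for b in blobs((V<45)&(k>0),10)[0]])
    crops.append(cv2.resize(im[y:y+h,x:x+w],(720,h*4),interpolation=cv2.INTER_CUBIC))
cv2.imwrite("pics/crop0.png",np.vstack(crops)[:600])
E
```

```text
top bar
   1212 [305.4 232.4] [232, 227, 140, 12] [[232.0, 236.1999969482422], [232.1999969482422, 225.6999969482422], [371.20001220703125, 228.10000610351562], [371.0, 238.60000610351562]]
top blue
   326 [380.8 205.9] [369, 187, 25, 39] [[367.70001220703125, 221.3000030517578], [386.8999938964844, 185.6999969482422], [394.70001220703125, 189.89999389648438], [375.6000061035156, 225.5]]
   808 [340.5 287.2] [316, 242, 50, 91] [[314.5, 329.29998779296875], [357.79998779296875, 241.5], [365.79998779296875, 245.39999389648438], [322.5, 333.20001220703125]]
top green
   590 [203.  139.3] [190, 126, 27, 28] [[190.0, 126.0], [216.0, 126.0], [216.0, 153.0], [190.0, 153.0]]
dark [(1, np.int32(87), array([227.1, 230.4]), [222, 226, 11, 10])]
scene bar
   1543 [278.2 222.9] [201, 190, 151, 69] [[198.60000610351562, 248.0], [347.79998779296875, 188.89999389648438], [352.0, 199.60000610351562], [202.89999389648438, 258.70001220703125]]
   90 [161.5 352.3] [149, 343, 26, 14] [[149.0, 351.0], [174.0, 343.0], [176.8000030517578, 351.8999938964844], [151.8000030517578, 359.8999938964844]]
scene blu
[... 153 characters left out ...]
35156, 190.3000030517578]]
   1214 [345.6 262.4] [339, 212, 14, 102] [[337.70001220703125, 212.10000610351562], [350.70001220703125, 211.8000030517578], [352.70001220703125, 313.0], [339.70001220703125, 313.20001220703125]]
scene green
   675 [146.7 171.2] [132, 157, 31, 29] [[127.5999984741211, 165.1999969482422], [153.60000610351562, 152.1999969482422], [166.0, 177.0], [140.0, 190.0]]
dark [(4, np.int32(29), array([339.8, 209.2]), [338, 205, 5, 11]), (6, np.int32(21), array([293.7, 224.5]), [289, 222, 10, 5]), (7, np.int32(19), array([339.4, 229.2]), [338, 225, 3, 9]), (8, np.int32(18), array([276.1, 231.3]), [273, 229, 7, 5]), (9, np.int32(184), array([204.5, 244.9]), [198, 237, 14, 17])]
```

View pics/crop0.png

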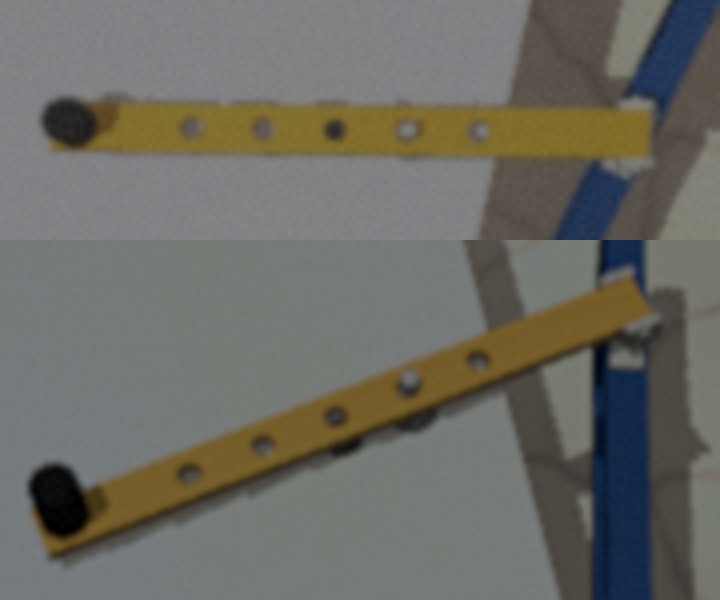

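The crop shows the bright pin tip in the fourth hole from the knob, at top view (311.8,232.3), so the stay sits in the 102 mm hole. The dark plug is under the 134 mm hole. The knob's top is at about (227.2,230.3).

Run:
```python
from h import *
cols=[192,262,334,407,480];rows=[128,129,130,130.5,131.5]
T=[(210+(c+.5)/4-.5,200+(r+.5)/4-.5) for c,r in zip(cols,rows)]
sc=[(190,473),(263,445),(336,416),(409,383),(479,360)]
Sx=[(190+(c+.5)/4-.5,180+(r-240+.5)/4-.5) for c,r in sc]
P=[];Q=[]
for a,b,d in zip(T,Sx,[198,166,134,102,70]):
    p=onz("top",a,220);q=onz("scene",b,220);P.append(p);Q.append(q);x,e=tri("top",a,"scene",b);print(d,p[:2].round(1),q[:2].round(1),x.round(1),round(e,1))
kt=onz("top",(227.1,230.3),252);ks=onz("scene",(190+57/4,180+(478-240)/4),252);print("knob top",kt.round(1),ks.round(1))
print("knob dark scene centroid at z236",onz("scene",(204.5,244.9),236).round(1))
for nm,A in(("top",P),("scene",Q)):
    A=np.array(A)[:,:2];d=np.array([198,166,134,102,70.]);c=[np.polyfit(d,A[:,i],1) for i in(0,1)]
    v=np.array([c[0][0],c[1][0]]);o=np.array([c[0][1],c[1][1]]);print(nm,"scale",np.linalg.norm(v),"pivot",o.round(1),"pin",(o+v*102).round(1),"knob",(o+v*250).round(1),"dir",np.degrees(np.arctan2(v[1],v[0])))
C=[onz("top",u,200)[:2] for u in((187,110),(354,147),(308,357),(137,320))]
print("cab",np.round(C,1).tolist(),[np.linalg.norm(C[i]-C[(i+1)%4]).round(1) for i in range(4)])
# door top centre line z=192
for u in((390.8,187.8),(318.5,331.2)):print("door end",onz("top",u,192).round(1))
print("jar",onz("top",(203,139.3),270).round(1),"tin",onz("top",(170,292),230).round(1))
```

```text
198 [560.2  31.5] [562.4  31.8] [560.1  31.6 223.6] 1.2
166 [5.596e+02 1.000e-01] [5.617e+02 3.000e-01] [5.595e+02 3.000e-01 2.232e+02] 1.1
134 [559.1 -32.2] [561.4 -31.8] [559.1 -31.8 223.5] 1.3
102 [558.8 -64.8] [562.8 -65.3] [558.5 -64.4 227. ] 1.4
70 [558.3 -97.4] [560.4 -96. ] [558.6 -96.4 222.3] 2.2
knob top [559.4  80.3 252. ] [563.2  81.4 252. ]
knob dark scene centroid at z236 [563.6  84.  236. ]
top scale 1.0084844417010888 pivot [ 557.3 -167.7] pin [558.8 -64.8] knob [560.8  84.4] dir 89.19701700624553
scene scale 1.0040204128606964 pivot [ 560.6 -166.7] pin [561.5 -64.3] knob [562.8  84.3] dir 89.49045851782778
cab [[791.0, 168.5], [718.5, -142.8], [335.9, -58.3], [401.0, 253.2]] [np.float64(319.6), np.float64(391.8), np.float64(318.3), np.float64(399.0)]
door end [ 643.6 -210.6  192. ]
door end [381.1 -77.1 192. ]
jar [714.8 120.4 270. ] tin [452.4 184.5 230. ]
```

Emit:
{"name": "carry_out", "arguments": {
  "deltas": [0,0,0,-0.033,-0.0275,-0.0108,-1,0,0,0,-0.033,-0.0275,-0.0108,-1,0,0,0,-0.033,-0.0275,-0.0108,-1,0,0,0,-0.033,-0.0275,-0.0108,-1,0,0,0,-0.033,-0.0275,-0.0108,-1,0,0,0,-0.033,-0.0275,-0.0108,-1,0,0,0,-0.033,-0.0275,-0.0108,-1,0,0,0,-0.033,-0.0275,-0.0108,-1,0,0,0,-0.033,-0.0275,-0.0108,-1,0,0,0,-0.033,-0.0275,-0.0108,-1,0,0,0,-0.033,-0.0275,-0.0108,-1,0,0,0,-0.033,-0.0275,-0.0108,-1]
}}

```text
clock: 1.6
eef_pos: [459.1, 219.6, 331.1]
tool_rot: [-3.141, -0.0, 2.911]
force: [0.8, 0.6, 1.2]
width: 85.5
gripper_force: 0.0
```

Emit:
{"name": "carry_out", "arguments": {
  "deltas": [0,0,0,-0.033,-0.0275,0,-1,0,0,0,-0.033,-0.0275,0,-1,0,0,0,-0.033,-0.0275,0,-1,0,0,0,-0.032,-0.0275,0,-1,0,0,9.7,0,0,0,-1,0,0,9.7,0,0,0,-1,0,0,9.7,0,0,0,-1,0,0,9.7,0,0,0,-1,0,0,9.7,0,0,0,-1,0,0,9.7,0,0,0,-1,0,0,9.7,0,0,0,-1,0,0,9.7,0,0,0,-1]
}}

```text
clock: 3.1
eef_pos: [560.7, 84.0, 330.6]
tool_rot: [-3.141, 0.0, 1.551]
force: [0.3, -0.0, -0.4]
width: 85.1
gripper_force: 0.0
```

Run:
```python
from h import *
c=ctrl.calibration("wrist");im=ctrl.get_image("wrist");cv2.imwrite("pics/w1.png",im[:,:,::-1])
np.save("w1.npy",c,allow_pickle=True);print({k:np.round(v,3).tolist() for k,v in c.items()})
print("cam",-np.array(c["R"]).T@c["t"])
```

```text
{'mtx': [[371.648, 0.0, 327.385], [0.0, 371.648, 245.259], [0.0, 0.0, 1.0]], 'R': [[1.0, -0.021, -0.002], [-0.019, -0.951, 0.31], [-0.008, -0.309, -0.951]], 't': [-557.9, 9.718, 532.816]}
cam [562.22735523 162.57747273 502.70181368]
```

View pics/w1.png

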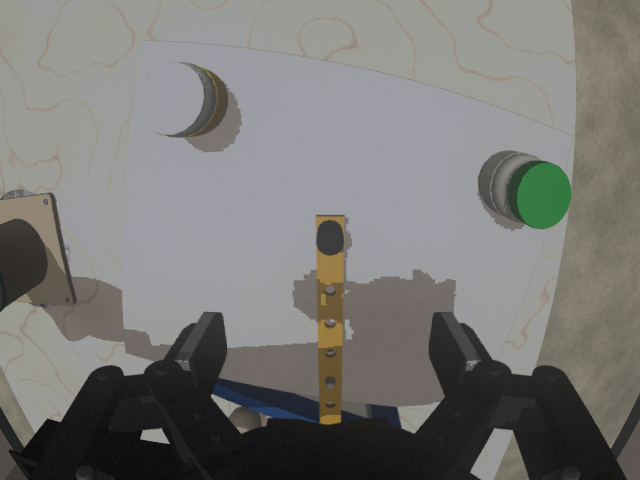

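The wrist view shows the knob at (330,237) and the holes along column 330 at rows 289 to 405. The fingers are clear on both sides.

```bash
cat >> h.py <<'E'
def wray(c,uv,z):
    K=np.array(c["mtx"]);R,t=np.array(c["R"]),np.array(c["t"])
    p=np.array([uv[0]-K[0,2],uv[1]-K[1,2]]);r=np.hypot(*p);a=r/K[0,0]
    d=R.T@np.r_[p/r*np.sin(a),np.cos(a)];o=-R.T@t
    return o+d*(z-o[2])/d[2]
E
python3 - <<'E'
from h import *
c=np.load("w1.npy",allow_pickle=True).item();im=cv2.imread("pics/w1.png");V=im.max(2)
k=np.zeros(V.shape,bool);k[205:270,305:355]=1
b,l=blobs((V<60)&k,30)
for x in b:
    print(x);y0=x[3][1];h=x[3][3];cx=x[2][0];w=x[3][2]
    print("topcentre",wray(c,(cx,y0+w/2),252).round(1),"centroid z240",wray(c,x[2],240).round(1),"bottom c",wray(c,(cx,y0+h-w/2),220).round(1))
for r,d in zip((289,324,352,382,405),(198,166,134,102,70)):print(d,wray(c,(330,r),220).round(1))
E
```

```text
(3, np.int32(51), array([336.7, 228.7]), [332, 223, 10, 13])
topcentre [566.9  93.6 252. ] centroid z240 [567.1  89.7 240. ] bottom c [567.5  82.3 220. ]
198 [561.2  32.1 220. ]
166 [560.6  -1.8 220. ]
134 [560.1 -31.6 220. ]
102 [559.5 -67.2 220. ]
70 [559.  -97.9 220. ]
```

Emit:
{"name": "carry_out", "arguments": {
  "deltas": [0,0,0,0,0,0.02,-1,0,0,0,0,0,0.025,-1,0,0,0,0,0.001,0.025,-1,0,0,0,0,0,0.02,-1,0,0,0,0,0,0.01,-1,0,0,0,0,0,0.007,-1,0,0,0,0,0,0,-1]
}}

```text
clock: 4.03
eef_pos: [562.0, 83.9, 223.9]
tool_rot: [-3.141, 0.0, 1.557]
force: [-0.2, 0.0, 0.5]
width: 85.3
gripper_force: 0.0
```

Emit:
{"name": "carry_out", "arguments": {
  "deltas": [0,0,0,0,0,0,0,0,0,0,0,0,0,0.4,0,0,0,0,0,0,0.7,0,0,0,0,0,0,1,0,0,0,0,0,0,1,0,0,0,0,0,0,1,0,0,0,0,0,0,1,0,0,0,0,0,0,1]
}}

```text
clock: 5.03
eef_pos: [562.0, 83.9, 224.0]
tool_rot: [-3.142, -0.0, 1.556]
force: [-0.7, -0.8, 0.2]
width: 0.1
gripper_force: 0.0
```

Run:
```python
from h import *
c=ctrl.calibration("wrist");im=ctrl.get_image("wrist");w=im[:,:,::-1];np.save("w2.npy",c,allow_pickle=True)
t=ctrl.get_image("top")[:,:,::-1]
a=cv2.resize(w[180:460,200:460],(520,560),interpolation=cv2.INTER_CUBIC);b=cv2.resize(t[180:300,180:250],(280,480));b=cv2.copyMakeBorder(b,0,80,0,0,cv2.BORDER_CONSTANT)
cv2.imwrite("pics/w2.png",np.hstack([a,b]))
```

```text
(no output)
```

View pics/w2.png

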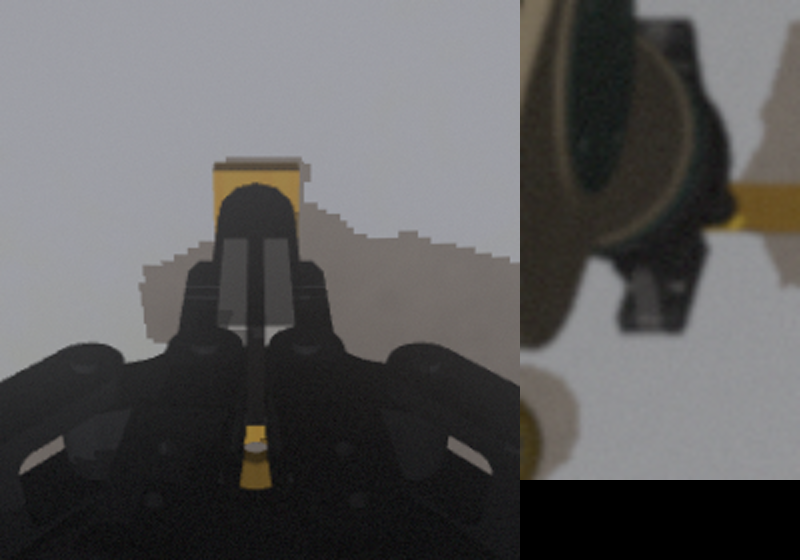

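The picture seems to show the fingers shut on the −y side of the knob, with the bar end at (328.5,261.5) in the wrist view. I'll check this with numbers.

Run:
```python
from h import *
c1=np.load("w1.npy",allow_pickle=True).item();c=np.load("w2.npy",allow_pickle=True).item()
print("bar end w1",wray(c1,(330,215),220).round(1),"w2",wray(c,(328.5,261.5),220).round(1))
print("knob base edge w1",wray(c1,(330,219.5),220).round(1),"w2",wray(c,(328.5,271.5),220).round(1))
print("knob top far edge w1",wray(c1,(330,256),252).round(1))
print("finger end w2 z224,235",wray(c,(328,344),224).round(1),wray(c,(328,298),252).round(1))
print("cam2",-np.array(c["R"]).T@c["t"])
# where would knob axis points at (562,84) appear, and tcp?
def wproj(c,X):
    q=np.array(c["R"])@X+c["t"];a=np.arctan2(np.hypot(q[0],q[1]),q[2]);return np.array(c["mtx"])[:2,2]+q[:2]/np.hypot(*q[:2])*a*c["mtx"][0][0]
for z in(220,252):print(z,wproj(c,np.array([562,84,z])).round(1),wproj(c1,np.array([562,84,z])).round(1), "radius edges y+-10",wproj(c,np.array([562,94,z])).round(1),wproj(c,np.array([562,74,z])).round(1))
s=ctrl.read_state();print(s["clock"],s["width"],s["gripper_force"],s["force"],s["eef_pos"])
```

```text
bar end w1 [562.4  95.4 220. ] w2 [562.4  96.6 220. ]
knob base edge w1 [562.3  91.8 220. ] w2 [562.3  91.1 220. ]
knob top far edge w1 [561.8  72.9 252. ]
finger end w2 z224,235 [561.5  49.7 224. ] [562.1  91.7 252. ]
cam2 [562.98696043 162.49259975 396.12698172]
220 [328.  284.2] [329.8 229.1] radius edges y+-10 [327.7 266.2] [328.3 301.4]
252 [328.1 313.7] [330.  241.2] radius edges y+-10 [327.7 293.2] [328.4 333. ]
5.125 -0.20547581097557463 0.0 [-0.50091571 -0.67600624  0.28559559] [562.01062635  83.85948436 223.97431654]
```

Run:
```python
from h import *
s=ctrl.get_image("scene")[:,:,::-1]
for z in(224,256):print(proj("scene",np.array([562,84,z])))
cv2.imwrite("pics/s2.png",cv2.resize(s[190:290,130:270],(700,500),interpolation=cv2.INTER_CUBIC))
```

```text
[206.23557688 249.31835715]
[202.40286361 239.48365386]
```

View pics/s2.png

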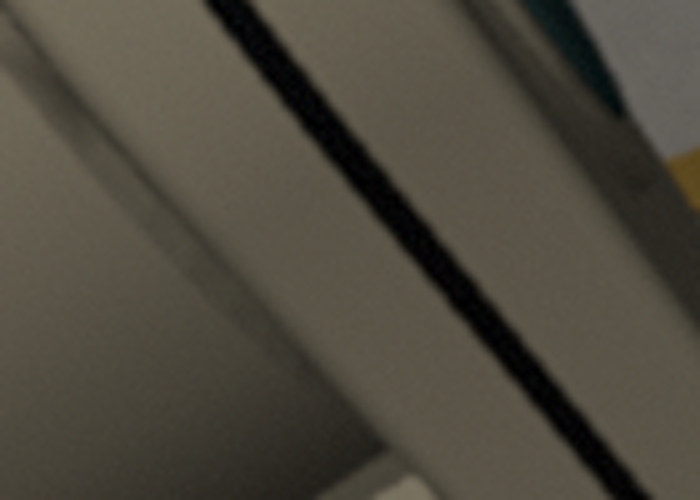

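The arm blocks the scene view. I'll open the fingers partway and look again with the wrist camera.

Emit:
{"name": "carry_out", "arguments": {
  "deltas": [0,0,0,0,0,0,0.2,0,0,0,0,0,0,0.2,0,0,0,0,0,0,0.2,0,0,0,0,0,0,0.2,0,0,0,0,0,0,0.2]
}}

```text
clock: 5.8
eef_pos: [562.0, 83.9, 224.0]
tool_rot: [3.142, -0.0, 1.556]
force: [-0.3, 0.7, 0.7]
width: 34.4
gripper_force: 0.0
```

Run:
```python
from h import *
c=ctrl.calibration("wrist");w=ctrl.get_image("wrist")[:,:,::-1];s=ctrl.read_state();print(s["width"],s["eef_pos"])
t=ctrl.get_image("top")[:,:,::-1]
a=cv2.resize(w[230:430,200:460],(780,600),interpolation=cv2.INTER_CUBIC)
cv2.imwrite("pics/w3.png",cv2.convertScaleAbs(a,alpha=1.8,beta=20))
```

```text
34.370895260328616 [562.01438424  83.88374386 223.98721553]
```

View pics/w3.png

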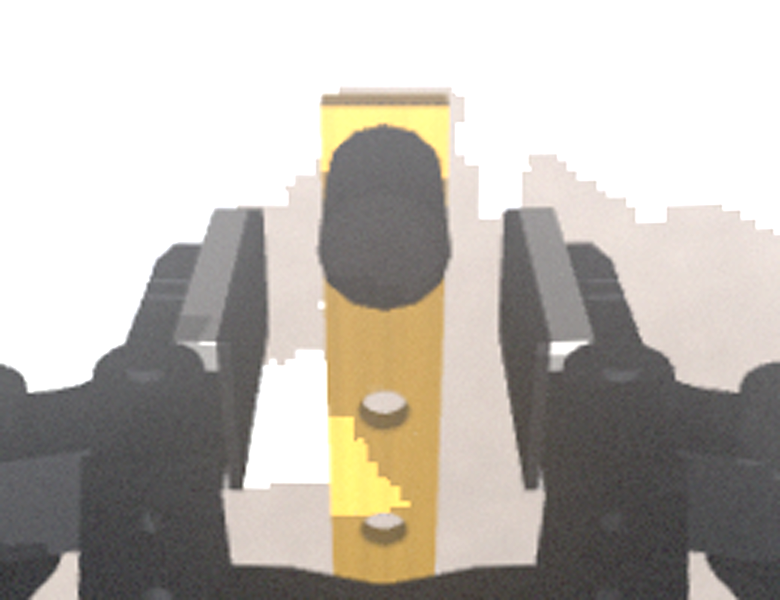

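The fingers show a tip gap of 34 mm at about 7.3 px/mm, against 6.5 px/mm for the knob top. So the tips are nearer the camera than the knob's top, at z≈252, and they shut above the knob. I'll go lower in guarded steps.

Emit:
{"name": "carry_out", "arguments": {
  "deltas": [0,0,0,0,0,0.005,0.1,0,0,0,0,0,0.005,0.1,0,0,0,0,0,0,0.1]
}}

```text
clock: 6.28
eef_pos: [561.5, 83.9, 213.3]
tool_rot: [-3.14, 0.0, 1.556]
force: [0.5, 0.7, 1.0]
width: 38.3
gripper_force: 0.0
```

Emit:
{"name": "carry_out", "arguments": {
  "deltas": [0,0,0,0,0,0.004,0.1,0,0,0,0,0,0.004,0.1,0,0,0,0,0,0,0.1]
}}

```text
clock: 6.65
eef_pos: [561.7, 83.8, 205.6]
tool_rot: [-3.141, 0.0, 1.556]
force: [-0.1, 0.2, -0.3]
width: 38.6
gripper_force: 0.0
```

Emit:
{"name": "carry_out", "arguments": {
  "deltas": [0,0,0,0,0,0,0.5,0,0,0,0,0,0,0.8,0,0,0,0,0,0,1,0,0,0,0,0,0,1,0,0,0,0,0,0,1]
}}

```text
clock: 7.28
eef_pos: [562.3, 83.9, 206.2]
tool_rot: [3.141, -0.0, 1.556]
force: [-0.9, -0.8, 2.7]
width: 17.4
gripper_force: 58.7
```

The grip is firm at 59 N. Now I'll tip the stay up along its arc.

Emit:
{"name": "carry_out", "arguments": {
  "deltas": [0,1.3,0,0,0,-0.0057,1,0,1.3,0,0,0,-0.0057,1,0,0,0,0,0,0,1]
}}

```text
clock: 7.65
eef_pos: [562.0, 84.1, 218.1]
tool_rot: [3.142, -0.048, 1.556]
force: [-2.1, 1.7, 0.9]
width: 17.0
gripper_force: 59.4
```

Run:
```python
from h import *
s=ctrl.read_state();print(s["force"],s["torque"],s["width"])
im=ctrl.get_image("top")[:,:,::-1].copy();hsv=cv2.cvtColor(im,cv2.COLOR_BGR2HSV);H,S,V=cv2.split(hsv)
print(blobs((H>14)&(H<30)&(S>150)&(V>60))[0]);print(blobs((H>100)&(H<125)&(S>140)&(V>40))[0])
im=ctrl.get_image("wrist")[:,:,::-1];cv2.imwrite("pics/w4.png",cv2.convertScaleAbs(cv2.resize(im[230:430,200:460],(780,600)),alpha=1.8,beta=20))
```

```text
[-2.06000844  1.68728791  0.9008042 ] [0.44420417 0.16980026 0.07145903] 17.033894009682086
[(1, np.int32(1246), array([306.4, 232.2]), [234, 226, 138, 13])]
[(1, np.int32(325), array([380.8, 205.7]), [368, 187, 26, 39]), (2, np.int32(418), array([351.3, 265.9]), [339, 242, 27, 55])]
```

View pics/w4.png

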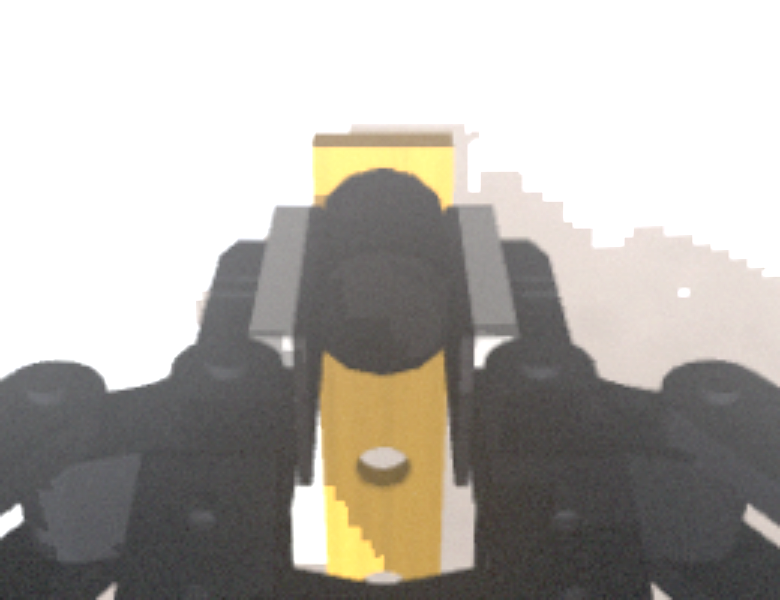

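The pads hold the knob squarely: the knob is centred at about (385,300) in the crop, and the bar is rising with the tool. I'll carry on lifting.

Emit:
{"name": "carry_out", "arguments": {
  "deltas": [0,1.3,0,0,0,-0.0057,1,0,1.3,0,0,0,-0.0057,1,0,1.3,0,0,0,-0.0057,1,0,0,0,0,0,0,1]
}}

```text
clock: 8.25
eef_pos: [562.4, 83.9, 235.8]
tool_rot: [3.141, -0.118, 1.556]
force: [-0.9, 5.7, 2.8]
width: 17.5
gripper_force: 59.4
```

Emit:
{"name": "carry_out", "arguments": {
  "deltas": [0,1.3,0,0,0,-0.0057,1,0,1.3,0,0,0,-0.0057,1,0,1.3,0,0,0,-0.0057,1,0,0,0,0,0,0,1]
}}

```text
clock: 8.75
eef_pos: [562.8, 86.1, 253.8]
tool_rot: [3.139, -0.192, 1.56]
force: [0.5, 14.6, 1.9]
width: 17.3
gripper_force: 59.3
```

Emit:
{"name": "carry_out", "arguments": {
  "deltas": [0,0.6,0,0,0,-0.003,1,0,0.6,0,0,0,-0.003,1,0,0,0,0,0,0,1]
}}

```text
clock: 9.12
eef_pos: [562.6, 85.5, 259.6]
tool_rot: [3.14, -0.213, 1.561]
force: [1.0, 14.2, 2.2]
width: 17.3
gripper_force: 59.3
```

The stay is off the pin: the closer now pulls with about 14 N in +y, and I'm holding it. Next I'll plan the push to the last hole.

```bash
cat > plan.py <<'E'
from h import *
from scipy.spatial.transform import Rotation as Ro
T0=np.array([562.3,83.9]);b0=np.radians(89.3)
dirv=lambda b:np.array([np.cos(b),np.sin(b)])
pin=T0-148*dirv(b0);piv0=pin-102*dirv(b0)
H=piv0-200*dirv(np.radians(-26.8));h=-8.
def pose(phi,th):          # bar over the pin in plan
    pv=H+200*dirv(phi);v=pin-pv;b=np.arctan2(v[1],v[0]);return at(pv,b,th)
def at(pv,b,th):
    R=Ro.from_euler("ZY",[b,-th]);X=np.r_[pv,214]+R.apply([250,0,h]);return X,R*Ro.from_euler("x",np.pi)
def dist(phi):return np.linalg.norm(pin-H-200*dirv(phi))
from scipy.optimize import brentq
phi1=brentq(lambda p:dist(p)-198,np.radians(-80),np.radians(-20))
def rows(poses,start=None):
    s=ctrl.read_state();X=np.array(s["eef_pos"]);R=Ro.from_euler("xyz",s["tool_rot"])
    for Y,Q in poses:
        w=(R.inv()*Q).as_rotvec(degrees=True);d=R.inv().apply(Y-X)/1000
        print(np.round(w,1).tolist()+np.round(d,4).tolist());X,R=Y,Q
E
python3 - <<'E'
from plan import *
print("pin",pin,"H",H,"phi1",np.degrees(phi1))
X,R=pose(phi1,0.);print("final",X,R.as_euler("xyz"))
p0=np.radians(-25.5)
ps=[pose(p0+(phi1-p0)*t,.213+(.14-.213)*t) for t in np.linspace(0,1,17)[1:]]
for p in ps[::8]+[ps[-1]]:print(p[0].round(1))
rows(ps)
E
```

```text
pin [560.49188388 -64.08895471] H [380.7285861  -75.90583428] phi1 -58.75996510524753
final [580.46156091 -16.07633138 206.        ] [3.14159265 0.         1.17663685]
[563.9  77.7 257.9]
[582.   25.4 248.9]
[580.  -17.3 241. ]
[-0.0, -0.3, 0.8, -0.008, 0.0013, -0.0]
[-0.4, -0.3, 1.7, -0.0065, 0.0041, -0.0002]
[-0.3, -0.3, 1.6, -0.0064, 0.0037, -0.0002]
[-0.3, -0.3, 1.5, -0.0064, 0.0034, -0.0001]
[-0.3, -0.3, 1.5, -0.0064, 0.0031, -0.0001]
[-0.3, -0.3, 1.5, -0.0063, 0.0029, -0.0001]
[-0.3, -0.3, 1.4, -0.0063, 0.0026, -0.0]
[-0.3, -0.3, 1.4, -0.0063, 0.0024, -0.0]
[-0.2, -0.3, 1.4, -0.0062, 0.0022, 0.0]
[-0.2, -0.3, 1.3, -0.0062, 0.002, 0.0001]
[-0.2, -0.3, 1.3, -0.0061, 0.0019, 0.0001]
[-0.2, -0.3, 1.3, -0.0061, 0.0017, 0.0001]
[-0.2, -0.3, 1.3, -0.006, 0.0015, 0.0002]
[-0.2, -0.3, 1.3, -0.006, 0.0014, 0.0002]
[-0.2, -0.3, 1.2, -0.0059, 0.0012, 0.0003]
[-0.2, -0.3, 1.2, -0.0059, 0.0011, 0.0003]
```

Emit:
{"name": "carry_out", "arguments": {
  "deltas": [0,-0.3,0.8,-0.008,0.0013,0,1,-0.3,-0.3,1.7,-0.0065,0.004,-0.0002,1,-0.3,-0.3,1.6,-0.0064,0.0037,-0.0002,1,-0.3,-0.3,1.5,-0.0064,0.0034,-0.0001,1,-0.3,-0.3,1.5,-0.0064,0.0031,-0.0001,1,-0.3,-0.3,1.5,-0.0063,0.0029,-0.0001,1,-0.3,-0.3,1.4,-0.0063,0.0026,0,1,-0.3,-0.3,1.4,-0.0063,0.0024,0,1]
}}

```text
clock: 10.12
eef_pos: [582.2, 32.5, 250.4]
tool_rot: [3.139, -0.172, 1.358]
force: [3.4, 15.0, 2.7]
width: 17.1
gripper_force: 59.3
```

Run:
```python
from plan import *
p0=np.radians(-25.5)
s=ctrl.read_state();print(s["eef_pos"].round(1),s["tool_rot"],s["force"].round(1))
rows([pose(p0+(phi1-p0)*t,.213+(.14-.213)*t) for t in np.linspace(.5,1,9)[1:]])
im=ctrl.get_image("top")[:,:,::-1].copy();H,S,V=cv2.split(cv2.cvtColor(im,cv2.COLOR_BGR2HSV))
b,l=blobs((H>100)&(H<125)&(S>140)&(V>40))
for i,a,c,bb in b:
    pts=np.argwhere(l==i)[:,::-1].astype(np.float32);print(a,c,cv2.fitLine(pts,cv2.DIST_L2,0,.01,.01).ravel()[:2])
```

```text
[582.2  32.5 250.4] [ 3.13948523 -0.17150687  1.3581716 ] [ 3.4 15.   2.7]
[-0.1, 0.0, 1.3, -0.0071, 0.0013, 0.0003]
[-0.2, -0.3, 1.3, -0.0062, 0.002, 0.0001]
[-0.2, -0.3, 1.3, -0.0061, 0.0019, 0.0001]
[-0.2, -0.3, 1.3, -0.0061, 0.0017, 0.0001]
[-0.2, -0.3, 1.3, -0.006, 0.0015, 0.0002]
[-0.2, -0.3, 1.3, -0.006, 0.0014, 0.0002]
[-0.2, -0.3, 1.2, -0.0059, 0.0012, 0.0003]
[-0.2, -0.3, 1.2, -0.0059, 0.0011, 0.0003]
338 [411.7 225.7] [ 0.6634421  -0.74822766]
46 [382.  261.4] [ 0.2563043 -0.9665961]
```

Emit:
{"name": "carry_out", "arguments": {
  "deltas": [-0.1,0,1.3,-0.0071,0.0013,0.0003,1,-0.2,-0.3,1.3,-0.0062,0.002,0.0001,1,-0.2,-0.3,1.3,-0.0061,0.0019,0.0001,1,-0.2,-0.3,1.3,-0.0061,0.0017,0.0001,1,-0.2,-0.3,1.3,-0.006,0.0015,0.0002,1,-0.2,-0.3,1.3,-0.006,0.0014,0.0002,1,-0.2,-0.3,1.2,-0.0059,0.0012,0.0003,1,-0.2,-0.3,1.2,-0.0059,0.0011,0.0003,1,0,0,0,0,0,0,1]
}}

```text
clock: 11.3
eef_pos: [581.0, -18.0, 241.5]
tool_rot: [3.139, -0.135, 1.178]
force: [6.0, 15.4, 3.2]
width: 17.3
gripper_force: 59.3
```

Run:
```python
from plan import *
s=ctrl.read_state();print(s["eef_pos"].round(1),s["tool_rot"].round(3),s["force"].round(1),pose(phi1,.14)[0].round(1))
rows([pose(phi1,t) for t in (.125,.11,.1,.09)])
im=ctrl.get_image("top")[:,:,::-1].copy();cv2.imwrite("pics/t5.png",im);HH,S,V=cv2.split(cv2.cvtColor(im,cv2.COLOR_BGR2HSV))
for m in((HH>100)&(HH<125)&(S>140)&(V>40),(HH>14)&(HH<30)&(S>150)&(V>60)):
  b,l=blobs(m)
  for i,a,c,bb in b:
    pts=np.argwhere(l==i)[:,::-1].astype(np.float32);v=cv2.fitLine(pts,cv2.DIST_L2,0,.01,.01).ravel()[:2];print(a,c,bb,np.degrees(np.arctan2(-v[0],-v[1])))
c=ctrl.calibration("wrist");np.save("w6.npy",c,allow_pickle=True);w=ctrl.get_image("wrist")[:,:,::-1];cv2.imwrite("pics/w6.png",w)
a=cv2.convertScaleAbs(cv2.resize(w[280:480,220:440],(660,600),interpolation=cv2.INTER_CUBIC),alpha=1.6,beta=10);cv2.imwrite("pics/w6c.png",a)
```

```text
[581.  -18.  241.5] [ 3.139 -0.135  1.178] [ 6.  15.4  3.2] [580.  -17.3 241. ]
[0.1, -0.6, 0.1, -0.0, -0.0012, 0.0043]
[-0.0, -0.9, -0.0, -0.0001, -0.0, 0.0037]
[-0.0, -0.6, 0.0, -0.0001, 0.0, 0.0025]
[0.0, -0.6, -0.0, -0.0001, -0.0, 0.0025]
327 [439.4 257.1] [421, 244, 38, 28] -58.248928
210 [391.9 287. ] [378, 278, 27, 21] -53.29542
910 [375.9 258.1] [330, 235, 89, 46] -113.187874
```

View pics/w6c.png

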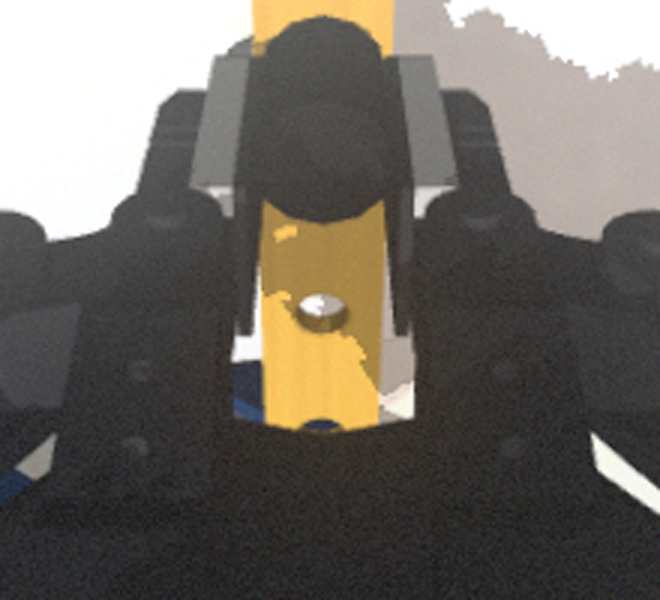

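Through the last hole, at crop (322,308), bright metal is visible below. The bar and door angles match the plan (66.8° and −58.2°). I'll lower gently.

Emit:
{"name": "carry_out", "arguments": {
  "deltas": [0,-0.6,0.1,0,-0.0012,0.0043,1,0,-0.9,0,-0.0001,0,0.0037,1,0,-0.6,0,-0.0001,0,0.0025,1,0,-0.6,0,-0.0001,0,0.0025,1,0,0,0,0,0,0,1]
}}

```text
clock: 12.02
eef_pos: [580.8, -15.4, 228.1]
tool_rot: [3.139, -0.088, 1.178]
force: [5.8, 15.6, 1.3]
width: 17.3
gripper_force: 59.3
```

Run:
```python
from plan import *
s=ctrl.read_state();print(s["eef_pos"].round(2),s["tool_rot"].round(3),s["force"].round(1))
for t in (.09,.07,.06,.04,0):print(t,pose(phi1,t)[0].round(2))
rows([pose(phi1,t) for t in (.085,.08,.075,.07,.065,.06)])
```

```text
[580.81 -15.37 228.14] [ 3.139 -0.088  1.178] [ 5.8 15.6  1.3]
0.09 [580.35 -16.35 228.5 ]
0.07 [580.44 -16.12 223.51]
0.06 [580.47 -16.05 221.01]
0.04 [580.51 -15.97 216.  ]
0 [580.46 -16.08 206.  ]
[0.1, -0.2, 0.1, -0.0011, -0.0001, 0.0008]
[-0.0, -0.3, -0.0, -0.0, 0.0, 0.0012]
[0.0, -0.3, -0.0, -0.0, -0.0, 0.0012]
[-0.0, -0.3, -0.0, -0.0, -0.0, 0.0012]
[0.0, -0.3, 0.0, -0.0, 0.0, 0.0012]
[-0.0, -0.3, -0.0, -0.0, -0.0, 0.0012]
```

Emit:
{"name": "carry_out", "arguments": {
  "deltas": [0,-0.2,0.1,-0.0011,0,0.0008,1,0,-0.3,0,0,0,0.0012,1,0,-0.3,0,0,0,0.0012,1,0,-0.3,0,0,0,0.0012,1,0,0,0,0,0,0,1]
}}

```text
clock: 12.65
eef_pos: [580.6, -16.3, 223.7]
tool_rot: [3.139, -0.069, 1.176]
force: [6.5, 15.9, 1.4]
width: 17.3
gripper_force: 59.3
```

Emit:
{"name": "carry_out", "arguments": {
  "deltas": [0,-0.3,0,0,0,0.0012,1,0,-0.3,0,0,0,0.0012,1,0,0,0,0,0,0,1]
}}

```text
clock: 13.02
eef_pos: [580.6, -16.4, 221.2]
tool_rot: [3.139, -0.058, 1.176]
force: [6.6, 14.5, 0.8]
width: 17.0
gripper_force: 59.3
```

Emit:
{"name": "carry_out", "arguments": {
  "deltas": [0,-0.3,0,0,0,0.0012,1,0,-0.3,0,0,0,0.0012,1,0,0,0,0,0,0,1]
}}

```text
clock: 13.4
eef_pos: [580.6, -16.5, 218.8]
tool_rot: [3.139, -0.047, 1.176]
force: [6.0, 14.8, 1.2]
width: 17.1
gripper_force: 59.3
```

Emit:
{"name": "carry_out", "arguments": {
  "deltas": [0,-0.3,0,0,0,0.0012,1,0,-0.3,0,0,0,0.0012,1,0,-0.3,0,0,0,0.0012,1,0,0,0,0,0,0,1]
}}

```text
clock: 13.9
eef_pos: [580.6, -16.6, 215.0]
tool_rot: [3.139, -0.031, 1.175]
force: [6.5, 14.7, 0.3]
width: 17.0
gripper_force: 59.3
```

Emit:
{"name": "carry_out", "arguments": {
  "deltas": [0,-0.3,0,0,0,0.0012,1,0,-0.3,0,0,0,0.0012,1,0,-0.3,0,0,0,0.0012,1,0,0,0,0,0,0,1]
}}

```text
clock: 14.4
eef_pos: [580.6, -16.8, 211.3]
tool_rot: [3.139, -0.016, 1.175]
force: [5.8, 14.7, -0.4]
width: 17.0
gripper_force: 59.3
```

Emit:
{"name": "carry_out", "arguments": {
  "deltas": [0,-0.3,0,0,0,0.0012,1,0,-0.3,0,0,0,0.0012,1,0,0,0,0,0,0,1]
}}

```text
clock: 14.78
eef_pos: [580.6, -16.9, 208.9]
tool_rot: [3.139, -0.005, 1.175]
force: [5.8, 14.4, 0.8]
width: 17.6
gripper_force: 59.3
```

Emit:
{"name": "carry_out", "arguments": {
  "deltas": [0,-0.3,0,0,0,0.0012,1,0,0,0,0,0,0.0012,1,0,0,0,0,0,0,1]
}}

```text
clock: 15.15
eef_pos: [580.6, -16.8, 206.4]
tool_rot: [3.139, 0.0, 1.175]
force: [6.8, 13.6, -0.9]
width: 17.2
gripper_force: 59.3
```

Emit:
{"name": "carry_out", "arguments": {
  "deltas": [0,0,0,0,0,0.0008,1,0,0,0,0,0,0,1]
}}

```text
clock: 15.4
eef_pos: [580.7, -16.8, 206.3]
tool_rot: [3.138, -0.0, 1.175]
force: [4.2, 14.1, 4.7]
width: 17.2
gripper_force: 59.8
```

Run:
```python
from h import *
s=ctrl.read_state();print(s["eef_pos"],s["force"],s["torque"])
w=ctrl.get_image("wrist")[:,:,::-1]
a=cv2.convertScaleAbs(cv2.resize(w[280:480,220:440],(660,600),interpolation=cv2.INTER_CUBIC),alpha=1.6,beta=10);cv2.imwrite("pics/w7.png",a)
```

```text
[580.69170016 -16.76749288 206.34709262] [ 4.22267276 14.13418166  4.67238393] [ 3.17098867 -0.98227053 -0.00710098]
```

View pics/w7.png

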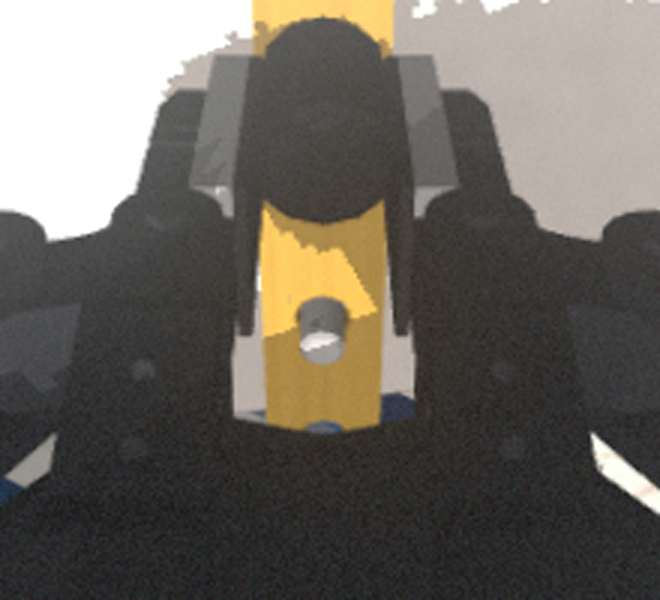

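The pin stands through the last hole, with its top at crop (322,345). The stay is level, and the upward reaction from the shoulder shows it is seated. I'll ease the load onto the pin, then let go.

Emit:
{"name": "carry_out", "arguments": {
  "deltas": [0,0,0,0.0005,0,0.0004,1,0,0,0,0.0005,0,0.0002,1,0,0,0,0.0005,0,0,1,0,0,0,0,0,0,1]
}}

```text
clock: 15.95
eef_pos: [580.7, -16.8, 206.3]
tool_rot: [3.138, 0.001, 1.174]
force: [2.1, 12.9, 8.2]
width: 16.9
gripper_force: 60.2
```

Emit:
{"name": "carry_out", "arguments": {
  "deltas": [0,0,0,0.0005,0,0,1,0,0,0,0.0003,0,0,1,0,0,0,0,0,0,1]
}}

```text
clock: 16.32
eef_pos: [580.7, -16.8, 206.3]
tool_rot: [3.139, 0.002, 1.173]
force: [2.0, 10.7, 9.6]
width: 17.4
gripper_force: 60.3
```

Emit:
{"name": "carry_out", "arguments": {
  "deltas": [0,0,0,0.001,0,0,1,0,0,0,0.001,0,0,1,0,0,0,0,0,0,1]
}}

```text
clock: 16.7
eef_pos: [580.7, -16.9, 206.3]
tool_rot: [3.139, 0.004, 1.172]
force: [0.6, 8.6, 9.0]
width: 17.5
gripper_force: 60.3
```

Emit:
{"name": "carry_out", "arguments": {
  "deltas": [0,0,0,0,0,0,0.5,0,0,0,0,0,0,0.3,0,0,0,0,0,0,0.1,0,0,0,0,0,0,0.1,0,0,0,0,0,0,0.1]
}}

```text
clock: 17.32
eef_pos: [578.5, -19.7, 203.7]
tool_rot: [3.141, 0.011, 1.171]
force: [-0.9, 0.4, -0.3]
width: 38.4
gripper_force: 0.0
```

Run:
```python
from h import *
s=ctrl.read_state();print(s["eef_pos"],s["force"],s["width"])
```

```text
[578.48367296 -19.65875657 203.68696519] [-0.88387668  0.366945   -0.32033806] 38.42582171497719
```

Emit:
{"name": "carry_out", "arguments": {
  "deltas": [0,0,0,0,0,-0.005,0.1,0,0,0,0,0,-0.01,0.1,0,0,0,0,0,-0.015,0.1,0,0,0,0,0,-0.02,0.1,0,0,0,0,0,-0.03,0.1,0,0,0,0,0,-0.04,0.1,0,0,0,0.03,0,-0.03,0.1,0,0,0,0.05,0,0,0.1,0,0,0,0.05,0,0,0.1,0,0,0,0,0,0,0.1]
}}

```text
clock: 18.58
eef_pos: [630.5, 107.8, 352.1]
tool_rot: [-3.141, 0.009, 1.179]
force: [-1.0, -0.7, -0.5]
width: 38.1
gripper_force: 0.0
```

Run:
```python
from h import *
s=ctrl.read_state();print(s["eef_pos"],s["force"])
c=ctrl.calibration("wrist");w=ctrl.get_image("wrist")[:,:,::-1];t=ctrl.get_image("top")[:,:,::-1]
HH,S,V=cv2.split(cv2.cvtColor(t.copy(),cv2.COLOR_BGR2HSV))
for m in((HH>100)&(HH<125)&(S>140)&(V>40),(HH>14)&(HH<30)&(S>150)&(V>60),(HH>50)&(HH<80)&(S>120)):
  b,l=blobs(m)
  for i,a,cc,bb in b:
    pts=np.argwhere(l==i)[:,::-1].astype(np.float32);v=cv2.fitLine(pts,cv2.DIST_L2,0,.01,.01).ravel()[:2];print(a,cc,bb,np.degrees(np.arctan2(-v[0],-v[1])))
cv2.imwrite("pics/end.png",np.hstack([cv2.resize(w,(400,300)),cv2.resize(t,(400,300))]))
```

```text
[630.50048108 107.78528919 352.11063457] [-0.96486047 -0.72317633 -0.52223273]
319 [439.7 257.4] [421, 245, 38, 27] -58.369728
774 [360.9 306. ] [321, 278, 84, 57] -58.181637
1296 [354.3 250. ] [287, 218, 132, 63] -112.40175
259 [209.3 140.9] [201, 127, 17, 27] -13.526367
```

View pics/end.png

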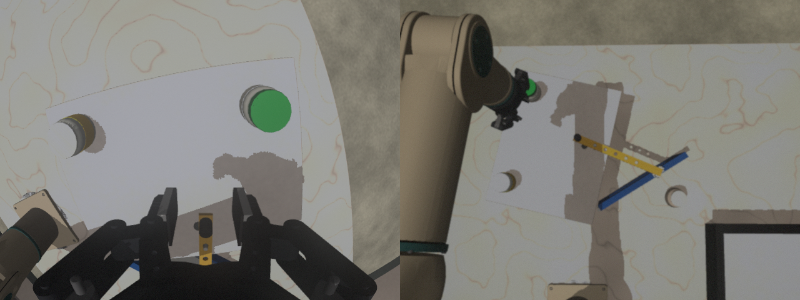

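The final view shows the door at its widest, the stay lying level through to the knob, and the jar, tin and cast where they were. The gripper is clear, so I'm handing in.

```bash
python3 -c "
from cell import ctrl
print(ctrl.finish_job())"
```

```text
the job is handed in; nothing more can be done
None
```

The door is held at its widest (about 0.8 rad) with the stay's last hole fully down on the pin, and the cast, jar and tin look unmoved; handed in at about 19 s, but I viewed 11 pictures, one over the limit of 10.

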